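# Snap the bread box lid shut all round

## Task

On the breakfast counter, press down every one of the six rim flaps around the lid of the large food box until each has clicked shut and lies level. Only press: do not pick the box up, tip it or shove it out of its place, and leave everything else on the counter undisturbed. Finish with the hand clear of everything.

Things in the scene. Friction and masses are not known exactly. Their poses are not given: they have to be found in the camera images.
- food_box: the large food box with bread rolls in it: clear base 140 x 200 x 68 mm, grey lid, outline 150 x 210 mm, long side along its own y; loose on the counter, about 1 kg. Origin: centre of its underside, z up. Round the lid lie six hinged rim flaps that snap shut: two on each long side, one on each short end, 26 mm wide (hinge to outer edge), 72 mm (sides) or 92 mm (ends) long.
- lid_centre (a point): centre of the top of the lid's fixed middle panel (about 98 x 158 mm), 73 mm above the counter. The four fixed corners of the lid are 74 mm high; the flaps, when shut, are level with their tops 76 mm above the counter.
- flap_front_right (a joint): angle of the rim flap on the front long side (box -x), right half: 0 = open, tilted up 0.34 rad with its outer edge raised 9 mm; grows as it is pressed down, 0.34 = shut (level, hard stop). Over-centre snap: pressed from above near its outer edge it resists with up to about 10 N; past half-way (0.17) it snaps to 0.34 by itself and stays; let go earlier it springs back up to 0.
- flap_front_right_top (a point): place to press on that flap: middle of its length, on its top face, 18 mm out from its hinge line (8 mm in from its outer edge); moves with the flap. Shut, it lies 76 mm above the counter at (-0.067, -0.040) m in the box's x, y; open, about 6 mm higher.
- flap_front_left (a joint): angle of the rim flap on the front long side (box -x), left half: 0 = open, tilted up 0.34 rad with its outer edge raised 9 mm; grows as it is pressed down, 0.34 = shut (level, hard stop). Over-centre snap: pressed from above near its outer edge it resists with up to about 10 N; past half-way (0.17) it snaps to 0.34 by itself and stays; let go earlier it springs back up to 0.
- flap_front_left_top (a point): place to press on that flap: middle of its length, on its top face, 18 mm out from its hinge line (8 mm in from its outer edge); moves with the flap. Shut, it lies 76 mm above the counter at (-0.067, +0.040) m in the box's x, y; open, about 6 mm higher.
- flap_left_end (a joint): angle of the rim flap on the short end at box +y: 0 = open, tilted up 0.34 rad with its outer edge raised 9 mm; grows as it is pressed down, 0.34 = shut (level, hard stop). Over-centre snap: pressed from above near its outer edge it resists with up to about 10 N; past half-way (0.17) it snaps to 0.34 by itself and stays; let go earlier it springs back up to 0.
- flap_left_end_top (a point): place to press on that flap: middle of its length, on its top face, 18 mm out from its hinge line (8 mm in from its outer edge); moves with the flap. Shut, it lies 76 mm above the counter at (0, +0.097) m in the box's x, y; open, about 6 mm higher.
- flap_back_left (a joint): angle of the rim flap on the back long side (box +x), left half: 0 = open, tilted up 0.34 rad with its outer edge raised 9 mm; grows as it is pressed down, 0.34 = shut (level, hard stop). Over-centre snap: pressed from above near its outer edge it resists with up to about 10 N; past half-way (0.17) it snaps to 0.34 by itself and stays; let go earlier it springs back up to 0.
- flap_back_left_top (a point): place to press on that flap: middle of its length, on its top face, 18 mm out from its hinge line (8 mm in from its outer edge); moves with the flap. Shut, it lies 76 mm above the counter at (+0.067, +0.040) m in the box's x, y; open, about 6 mm higher.
- flap_back_right (a joint): angle of the rim flap on the back long side (box +x), right half: 0 = open, tilted up 0.34 rad with its outer edge raised 9 mm; grows as it is pressed down, 0.34 = shut (level, hard stop). Over-centre snap: pressed from above near its outer edge it resists with up to about 10 N; past half-way (0.17) it snaps to 0.34 by itself and stays; let go earlier it springs back up to 0.
- flap_back_right_top (a point): place to press on that flap: middle of its length, on its top face, 18 mm out from its hinge line (8 mm in from its outer edge); moves with the flap. Shut, it lies 76 mm above the counter at (+0.067, -0.040) m in the box's x, y; open, about 6 mm higher.
- flap_right_end (a joint): angle of the rim flap on the short end at box -y: 0 = open, tilted up 0.34 rad with its outer edge raised 9 mm; grows as it is pressed down, 0.34 = shut (level, hard stop). Over-centre snap: pressed from above near its outer edge it resists with up to about 10 N; past half-way (0.17) it snaps to 0.34 by itself and stays; let go earlier it springs back up to 0.
- flap_right_end_top (a point): place to press on that flap: middle of its length, on its top face, 18 mm out from its hinge line (8 mm in from its outer edge); moves with the flap. Shut, it lies 76 mm above the counter at (0, -0.097) m in the box's x, y; open, about 6 mm higher.
- jam_jar: bystander, not to be disturbed: small amber jam jar, 56 mm across, 70 mm high, standing beyond the box's +y end. Origin: centre of its underside.
- mug: bystander, not to be disturbed: white mug, 76 mm across, 85 mm high, standing beyond the box's +x side. Origin: centre of its underside.
- spoon: bystander, not to be disturbed: steel spoon about 190 mm long lying flat beyond the box's -y end. Origin: on its underside near the middle of its length.
- small_box: bystander, not to be disturbed: second, smaller square food box 130 x 130 x 58 mm, its plain one-piece lid already shut; leave it alone. Origin: centre of its underside.
- bowl: bystander, not to be disturbed: white bowl, 140 mm across, 60 mm high. Origin: centre of its underside.
- syrup: bystander, not to be disturbed: amber syrup bottle, 66 mm across, 160 mm high. Origin: centre of its underside.
- caddy: bystander, not to be disturbed: small open wooden caddy with paper sachets, 70 x 100 x 50 mm. Origin: centre of its underside.

How it is judged:
At the end, for the whole second after the job is handed in: All six flaps within 0.05 rad of level; the food box standing flat (within 0.06 rad) on the counter (origin under 8 mm), at rest, within 50 mm of its starting place; every bystander within 30 mm of its starting place (value of joint each of flap_front_right, flap_front_left, flap_left_end, flap_back_left, flap_back_right, flap_right_end above 0.29 rad and height (world z) of food_box below 0.008 m and angle between food_box's own z axis and vertical below 0.06 rad and distance of food_box from where it was at the start of the episode below 0.05 m and linear speed of food_box below 0.02 m/s and distance of each of jam_jar, mug, spoon, small_box, bowl, syrup, caddy from where it was at the start of the episode below 0.03 m); the robot touches nothing.
It fails at once if the food box is lifted off the counter or tipped (height (world z) of food_box above 0.012 m or angle between food_box's own z axis and vertical above 0.15 rad).
It fails at once if the food box is shoved more than 50 mm from its place (distance of food_box from where it was at the start of the episode above 0.05 m).
It fails at once if a bystander is moved more than 30 mm or picked up (distance of any of jam_jar, mug, spoon, small_box, bowl, syrup, caddy from where it was at the start of the episode above 0.03 m).
It fails at once if a standing bystander is tipped over (angle between any of jam_jar, mug, small_box, bowl, syrup, caddy's own z axis and vertical above 0.35 rad).
It also fails if it takes over 51 s, if anything falls off the work surface, if the arm or the gripper's body presses on something with over 40 N, if the wrist force passes 120 N, or if a joint passes its speed limit or range.

## Robot

A 7-joint arm with a two-finger parallel gripper is mounted at the origin on the work surface. World frame = base frame: x ahead of the robot, y to its left, z up, the work surface at z = 0. Lengths are in m, angles in rad, forces in N, time in s.
With the tool pointing down it reaches from about 0.425 to 0.925 m from the base axis. Payload 6.8 kg.
Tool frame: the origin (TCP) lies on the centre line of the jaws, within the pads' length; the fingertips stand 19 mm ahead of it and the grasp point (between the pads) is the TCP; z points along the fingers, x is the direction in which the jaws open and shut, and the axes are right-handed (so a half turn about z gives the same grasp; the last joint's range is limited). The gripper opens to 88 mm and grips with 3 to 60 N. Pads are 20 mm wide; open, the fingers measure 115 mm over their backs; the gripper's body (75 mm by 178 mm) begins 61 mm behind the grasp point.
Start: joints at [-1.227, 0.477, 0.022, 1.555, -0.011, 1.109, -0.083], TCP at [0.295, 0.607, 0.242] pointing down, gripper open.
Joint ranges: [-2.96, 2.96], [-0.34, 2.1], [-1.41, 1.46], [0.24, 2.44], [-1.37, 4.51], [0.17, 1.92], [-2.96, 2.96]. Speed limits (rad/s): [2.39, 2.39, 3.14, 3.14, 3.14, 3.14, 3.14].

## Interface

Orientations are given as a rotation vector (axis times angle).
In Python, from workcell import sensors, read_camera, order gives the robot as it stands.
- The arm moves only by the tool move_arm, never from a script. Its argument "moves" is a list of rows, each a list of 3 entries, a list of its own where there are three numbers: the finger opening in mm, from 0 to 87.8, then the shift along the tool's x, y, z in units of 25 cm (1.0 is 25 cm), then the turn about the tool's z in units of 4 degrees (1.0 is 4 degrees). A call has 1 to 5 rows; each row shifts and turns the commanded pose from where the row before left it, along the tool's axes as they then stand; what a row does not reach is not made up. A row lasts 1/12 s, in which the tool goes at most 41.7 mm and 7.16 degrees, less where a joint would pass 70% of its speed; a pose out of reach is approached as far as the arm can. A call with a number of a shift or a turn outside -1 to 1 is refused whole. A call with a gripper value outside its range is refused whole. The fingers move at their own pace and stop on an object; the grip force is fixed at half the most. Time passes only in rows, so rows that do not move let the fingers close. It gives the time, the measured TCP pose, the force and the opening at its end, in the units of the state.
- sensors.sense(): the state, without advancing time (a new reading comes with each control period).
- read_camera(name): name is "side" or "top"; returns a dict with "frame" (420x560x3 uint8, red, green, blue), "z_map" (420x560 float32, m along the optical axis (not along the pixel's ray), 0 where there is no reading), "camera_matrix" (3x3 intrinsics, pixels), "k1" (the pictures are not rectified: a ray, as slopes to the right and down, at radius r is drawn at 1 + k1 r^2 times it, then the intrinsics apply), "world_from_camera" (4x4, takes a point from camera to world coordinates). Camera axes: x right, y down, z forward; pixel columns grow to the right and rows downward; lengths in m; the calibration is good to about 2 mm. A picture is of the moment at which its call begins.
- order.finish_job(): hands the job in, once; it reports no verdict.
The state is a dict: "t": time; "joint_pos": joint angles; "qvel": joint speeds; "tau": joint torques, N m; "ee_pos": TCP position; "eef_rot": TCP orientation; "force": force on the tool from outside, world axes, zero at the start; "wrist_torque": the same for the moment, N m; "finger_gap": opening from 0.0 (shut) to 1.0 (fully open).
Only numpy, scipy, OpenCV 4.12 (cv2) and the standard library are available. Lean on these libraries where they do the work, as an engineer would, in place of code of your own. Each camera call takes 0.05 s, during which the arm holds its last target.

## Working session

There is one attempt and no reset: what is moved stays moved. The work goes in short steps, Python scripts to look and compute and a tool call to move; the robot and the scene stay as the last step left them, time stands still between calls to the robot, and variables do not carry over. Pictures are saved under pics/ and viewed, and the job is handed in when it is done.

Besides the shell and the picture viewer there is one more tool, called after ">>>" as name([rows], argument=value, ...), one row to a line, values as JSON. move_arm: Moves the arm, as the interface text tells. Its arguments: {"type":"object","properties":{"moves":{"type":"array"}},"required":["moves"]}

```bash
mkdir -p pics; ls
python3 - <<'E'
from workcell import sensors, read_camera
import cv2
s=sensors.sense();print({k:s[k] for k in('t','ee_pos','eef_rot','force','finger_gap')})
for n in('side','top'):
    d=read_camera(n);cv2.imwrite(f'pics/{n}0.png',d['frame'][:,:,::-1]);print(n,d['camera_matrix'],d['k1'],d['world_from_camera'])
E
```

```text
pics
{'t': 0.0, 'ee_pos': array([0.29447261, 0.60675345, 0.24069524]), 'eef_rot': array([ 2.66166191e+00,  1.66685264e+00, -2.25930224e-03]), 'force': array([ 0.2429955 ,  1.00723317, -0.78335236]), 'finger_gap': 1.0027792292262063}
side [[454.29495407   0.         272.97019741]
 [  0.         454.29495407 215.26002325]
 [  0.           0.           1.        ]] -0.07146276959066923 [[-0.95827538 -0.20901114  0.19499393  0.2458007 ]
 [-0.28574701  0.68244007 -0.67277352  1.06451665]
 [ 0.00754549 -0.70042123 -0.71368982  1.1985642 ]
 [ 0.          0.          0.          1.        ]]
top [[384.45340835   0.         281.05886619]
 [  0.         384.45340835 218.25803138]
 [  0.           0.           1.        ]] 0.005022525176301459 [[-0.00277432 -0.99729743  0.07341762  0.43286504]
 [-0.99998701  0.00245288 -0.00446805 -0.02583973]
 [ 0.00427589 -0.07342906 -0.99729128  1.35032312]
 [ 0.          0.          0.          1.        ]]
```

View pics/side0.png

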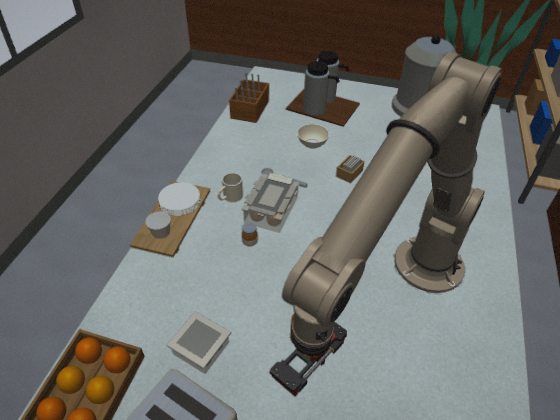

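View pics/top0.png

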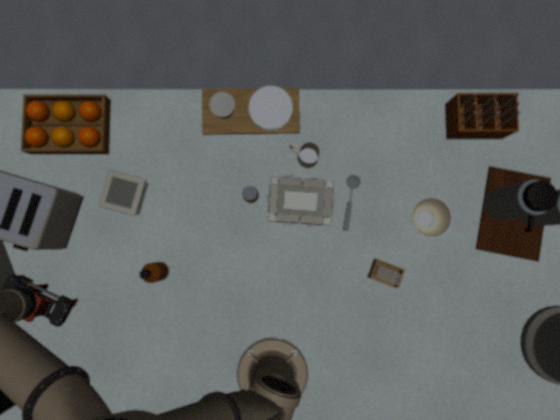

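The box is in the top view at about (300,201). The jar is at (250,193), the mug at (308,155) and the spoon at (350,200). In the side view the box is at about (272,200). Next I'll zoom in.

```bash
cat > h.py <<'E'
import numpy as np, cv2
def rays(d,uv):
    K=d['camera_matrix'];uv=np.atleast_2d(np.float64(uv))
    dist=np.array([d['k1'],0,0,0.])
    p=cv2.undistortPoints(uv.reshape(-1,1,2),K,dist).reshape(-1,2)
    T=d['world_from_camera'];return np.c_[p,np.ones(len(p))]@T[:3,:3].T,T[:3,3]
def onplane(d,uv,z):
    r,o=rays(d,uv);return o+r*((z-o[2])/r[:,2])[:,None]
def cloud(d):
    h,w=d['z_map'].shape;v,u=np.mgrid[:h,:w];r,o=rays(d,np.c_[u.ravel(),v.ravel()])
    return (o+r*d['z_map'].ravel()[:,None]).reshape(h,w,3)
E
python3 - <<'E'
from workcell import read_camera
from h import *
for n,(u0,u1,v0,v1) in dict(top=(230,370,140,240),side=(210,320,155,255)).items():
    d=read_camera(n);c=d['frame'][v0:v1,u0:u1,::-1]
    k=5.5 if n=='top' else 5.5
    cv2.imwrite(f'pics/{n}1.png',cv2.resize(cv2.convertScaleAbs(c,alpha=1.3),None,fx=k,fy=k,interpolation=cv2.INTER_CUBIC))
    C=cloud(d);z=C[v0:v1,u0:u1,2]
    m=(z>.06)&(z<.1);P=C[v0:v1,u0:u1][m];print(n,m.sum(),P.min(0),P.max(0),np.percentile(z,[5,50]))
    a=np.clip(z/0.1*255,0,255).astype('u1')
    cv2.imwrite(f'pics/{n}1z.png',cv2.resize(a,None,fx=k,fy=k,interpolation=cv2.INTER_NEAREST))
E
```

```text
top 3217 [ 0.50042    -0.20839325  0.06118944] [0.78644219 0.0963339  0.09199254] [-0.00394446  0.0015957 ]
side 2140 [ 0.50512364 -0.20166113  0.06014523] [0.78656016 0.10681511 0.09402076] [-0.00425624  0.00178341]
```

View pics/top1.png

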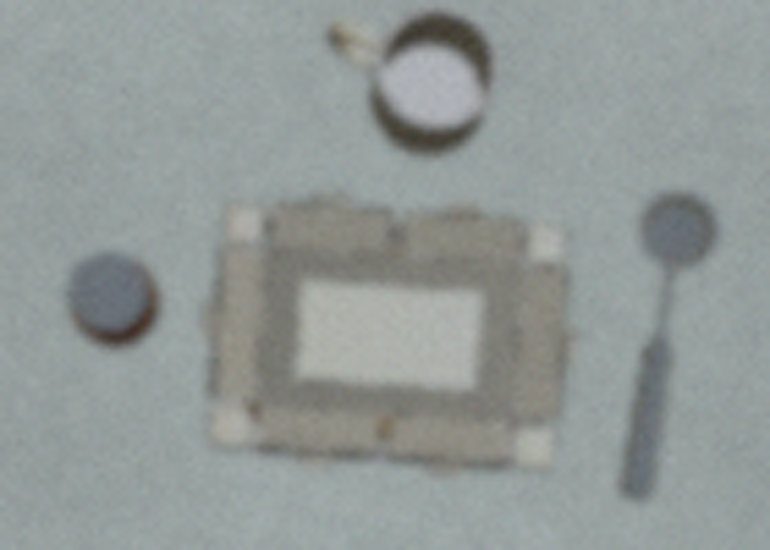

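View pics/side1.png

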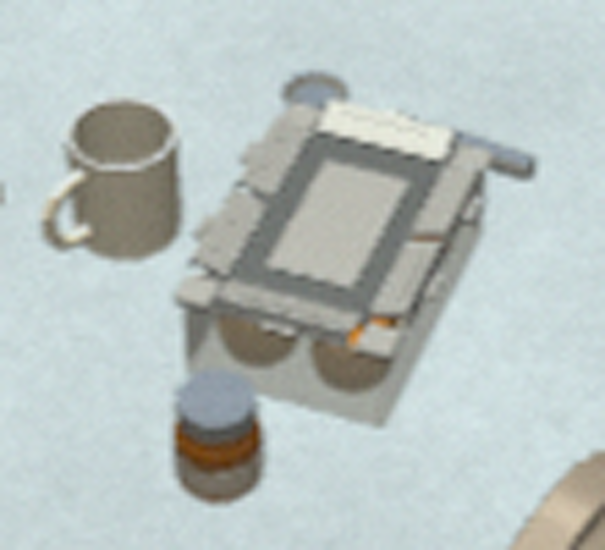

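View pics/top1z.png

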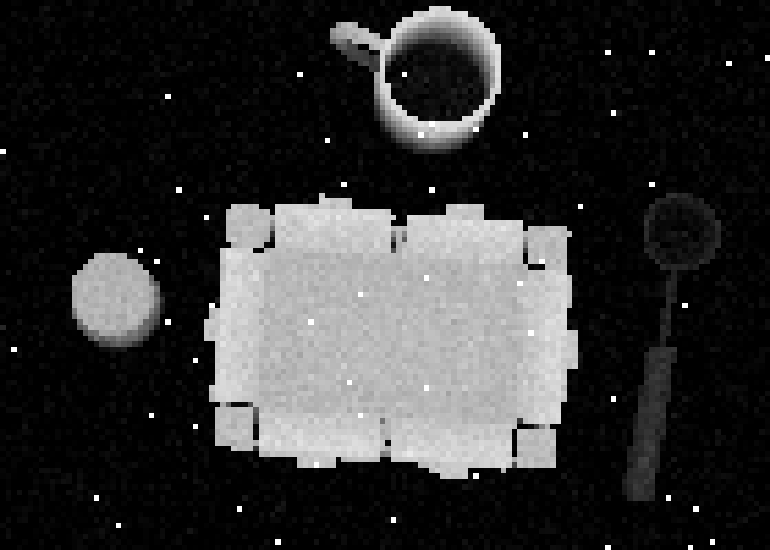

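The zoomed top view shows the lid with four light corners at crop pixels (245,222), (545,243), (232,425) and (533,445). All six flaps stand up, bright in the depth map. The jar is on the left, the mug at the top and the spoon on the right. Next I'll measure the box pose from both views.

Run:
```python
from workcell import read_camera
from h import *
for n,(u0,u1,v0,v1) in dict(top=(230,370,140,240),side=(210,320,155,255)).items():
    d=read_camera(n);C=cloud(d)[v0:v1,u0:u1];z=C[...,2]
    m=((z>.055)&(z<.1)).astype('u1');m=cv2.medianBlur(m,3)
    nc,l,st,ce=cv2.connectedComponentsWithStats(m)
    print(n)
    for i in range(1,nc):
        if st[i,4]>60:
            P=C[l==i];r=cv2.minAreaRect((P[:,:2]*1000).astype('f4'));print(st[i,4],ce[i]+[u0,v0],'rect',r,'zmed',np.median(P[:,2]),P.min(0),P.max(0))
    f=d['frame'][v0:v1,u0:u1].astype(int)
    # bright inner panel
    i=l.max() and 1+np.argmax(st[1:,4]);g=f.sum(2)/3
    big=(l==i)&(z<.078);print('panel/middle z',np.median(z[big]))
    if n=='top':
        w=(g>np.percentile(g[l==i],80))&(l==i)
        nc2,l2,s2,c2=cv2.connectedComponentsWithStats(cv2.morphologyEx(w.astype('u1'),cv2.MORPH_OPEN,np.ones((2,2),'u1')))
        for j in range(1,nc2):
            if s2[j,4]>12:
                c=c2[j]+[u0,v0];P=C[l2==j];print('bright',s2[j,4],c,onplane(d,c,.0735),np.median(P,axis=0))
    low=(z>.006)&(z<.03)
# side bright panel
```

```text
top
195 [307.44615385 151.46666667] rect ((608.2254638671875, -96.67654418945312), (103.54363250732422, 363.80670166015625), 83.89073181152344) zmed 0.07643494380011884 [ 0.43286504 -0.16250122 -0.00611035] [ 0.79078669 -0.02583973  1.35032312]
2915 [300.6058319 200.7509434] rect ((582.1134033203125, -99.0677490234375), (227.88938903808594, 242.1074676513672), 20.598072052001953) zmed 0.0749669686852108 [ 0.43286504 -0.21677249 -0.00709777] [0.68181894 0.01510879 1.35032312]
178 [249.90449438 192.95505618] rect ((530.5013427734375, 39.53384017944336), (230.06625366210938, 47.9135627746582), 22.040525436401367) zmed 0.06955690965390493 [ 0.43286504 -0.02583973  0.05669722] [0.63699664 0.09603703 1.35032312]
panel/middle z 0.07306043735928269
bright 15 [275.6 181.4] [[ 0.65084234 -0.01359773  0.0735    ]] [ 0.65173129 -0.01491948  0.0738868 ]
bright 20 [330.5 185. ] [[ 0.6382675  -0.19764551  0.0735    ]] [ 0.63806719 -0.19767748  0.07473846]
bright 494 [301.48582996 201.49797571] [[ 0.58284931 -0.09997442  0.0735    ]] [ 0.58183413 -0.10000674  0.07312516]
bright 19 [272.57894737 217.
[... 230 characters left out ...]
t ((530.5014038085938, 462.42816162109375), (87.64842224121094, 1329.12646484375), 21.53449821472168) zmed 0.07286731722428552 [ 0.2458007  -0.16235131  0.05074374] [0.78652837 1.06451665 1.1985642 ]
1823 [270.06856829 196.50685683] rect ((488.949951171875, 400.9189147949219), (199.33193969726562, 1399.357177734375), 12.016392707824707) zmed 0.07475849992192596 [ 0.2458007  -0.27848502 -0.00335469] [0.70191842 1.06451665 1.1985642 ]
157 [248.38216561 228.52866242] rect ((446.6615295410156, 562.9581909179688), (44.66600036621094, 1079.642822265625), 19.45574188232422) zmed 0.06928984173307895 [0.2458007 0.0542605 0.0526471] [0.64134266 1.06451665 1.1985642 ]
panel/middle z 0.07285571496746956
```

```bash
cat > st.py <<'E'
from workcell import read_camera
from h import *
C0=np.array([.5832,-.1006]);yaw=-.074
P=dict(FR=(-.067,-.04),FL=(-.067,.04),LE=(0,.097),BL=(.067,.04),BR=(.067,-.04),RE=(0,-.097))
def R(y): return np.array([[np.cos(y),-np.sin(y)],[np.sin(y),np.cos(y)]])
def world(k): return C0+R(yaw)@np.array(P[k])
def check():
  for n in('top','side'):
    d=read_camera(n);C=cloud(d)[d['z_map']>0]
    L=(C[:,:2]-C0)@R(yaw);z=C[:,2]
    m=(abs(L[:,0])<.095)&(abs(L[:,1])<.125)&(z>.066)&(z<.1)
    r=cv2.minAreaRect((L[m]*1000).astype('f4'));print(n,m.sum(),'pct',np.percentile(L[m],[1,99],axis=0).round(4).tolist(),np.array(r[0]).round(1),np.array(r[1]).round(1),r[2])
    for k,p in P.items():
        q=np.array(p);h=np.array((.008,.025) if q[0] else (.03,.008))
        s=(abs(L-q)<h).all(1);a=np.sign(q[0]) if q[0] else np.sign(q[1])
        o=a*(L[s][:,0 if q[0] else 1]);zz=z[s];ok=(zz>.068)&(zz<.095);
        print('  ',k,ok.sum(),'z %.4f slope %.2f'%(np.median(zz[ok]),np.polyfit(o[ok],zz[ok],1)[0] if ok.sum()>5 else 9))
if __name__=='__main__':
    check()
    for k in P: print(k,world(k).round(4))
E
python3 st.py
```

```text
top 2845 pct [[-0.0744, -0.1007], [0.0781, 0.1081]] [2.2 3.7] [165.3 224.9] 0.15030954778194427
   FR 72 z 0.0816 slope -0.13
   FL 75 z 0.0824 slope -0.29
   LE 87 z 0.0821 slope 0.40
   BL 76 z 0.0822 slope 0.51
   BR 77 z 0.0814 slope 0.36
   RE 75 z 0.0819 slope -0.41
side 1704 pct [[-0.0699, -0.0927], [0.0811, 0.1164]] [6.  9.6] [225.4 165.7] 89.6588363647461
   FR 35 z 0.0806 slope -0.59
   FL 43 z 0.0803 slope -0.37
   LE 33 z 0.0801 slope 0.43
   BL 41 z 0.0800 slope 0.33
   BR 47 z 0.0787 slope 0.44
   RE 18 z 0.0805 slope -0.43
FR [ 0.5134 -0.1355]
FL [ 0.5193 -0.0558]
LE [ 0.5904 -0.0039]
BL [ 0.653  -0.0657]
BR [ 0.6471 -0.1454]
RE [ 0.576  -0.1973]
```

Run:
```python
from workcell import read_camera
from h import *
from st import R,C0,yaw
D={n:read_camera(n) for n in('top','side')}
def L(p): return (p[...,:2]-C0)@R(yaw)
for n,box,k in(('top',(278,320,188,214),8),('side',(250,292,178,212),8)):
    d=D[n];u0,u1,v0,v1=box
    g=cv2.cvtColor(d['frame'],cv2.COLOR_RGB2GRAY)[v0:v1,u0:u1]
    G=cv2.GaussianBlur(cv2.resize(g,None,fx=k,fy=k,interpolation=cv2.INTER_CUBIC),(0,0),4)
    t,m=cv2.threshold(G,0,255,cv2.THRESH_OTSU)
    nc,l,s,c=cv2.connectedComponentsWithStats(m)
    j=l[G.shape[0]//2,G.shape[1]//2]
    cn=max(cv2.findContours((l==j).astype('u1'),0,2)[0],key=cv2.contourArea)
    q=(cn.reshape(-1,2)+.5)/k-.5+[u0,v0]
    W=onplane(d,q,.073);r=cv2.minAreaRect((W[:,:2]*1000).astype('f4'))
    print(n,t,s[j],'world rect',r,'local',L(np.array(r[0])/1000))
    M=cv2.moments(cn);c0=np.array([M['m10'],M['m01']])/M['m00'];c0=(c0+.5)/k-.5+[u0,v0];print('centroid px',c0,onplane(d,c0,.073))
    cv2.drawContours(G,[cn],-1,0,1);cv2.imwrite(f'pics/{n}2.png',G)
    D[n+'r']=rays(d,c0)
# triangulate
A=[];b=[]
(r1,o1),(r2,o2)=D['topr'],D['sider'];r1,r2=r1[0],r2[0]
x=np.linalg.lstsq(np.c_[r1,-r2],o2-o1,rcond=None)[0];print('tri',o1+r1*x[0],o2+r2*x[1])
for n in('top','side'):
    C=cloud(D[n]);ok=D[n]['z_map']>0
    # jar top / mug rim cloud
    for nm,c,rr in(('jar',(.607,.082),.05),('mug',(.75,-.115),.06)):
        s=ok&(np.hypot(C[...,0]-c[0],C[...,1]-c[1])<rr)&(C[...,2]>.06);print(n,nm,np.percentile(C[s],[3,97],axis=0).round(3).tolist())
```

```text
top 114.0 [   46    25   272   158 36966] world rect ((586.3992919921875, -96.09687042236328), (111.09830474853516, 61.453712463378906), 85.87742614746094) local [0.00285761 0.00472734]
centroid px [300.37659437 200.40785989] [[ 0.58658291 -0.0963183   0.073     ]]
side 118.0 [   70    51   201   181 21422] world rect ((589.6578369140625, -93.56112670898438), (111.20445251464844, 60.52045822143555), 85.95633697509766) local [0.00591976 0.00749705]
centroid px [270.95867456 195.17212378] [[ 0.58949804 -0.09227249  0.073     ]]
tri [ 0.58704989 -0.09653241  0.06911958] [ 0.59056504 -0.09586372  0.06950571]
top jar [[0.592, 0.052, 0.064], [0.633, 0.095, 0.074]]
top mug [[0.711, -0.162, 0.061], [0.783, -0.071, 0.089]]
side jar [[0.596, 0.059, 0.061], [0.638, 0.103, 0.075]]
side mug [[0.717, -0.16, 0.062], [0.784, -0.071, 0.088]]
```

```bash
cd pics; python3 -c "
import cv2,numpy as np
a=cv2.imread('top2.png');b=cv2.imread('side2.png');c=np.zeros((280,680,3),'u1');c[:a.shape[0],:a.shape[1]]=a;c[:b.shape[0],340:340+b.shape[1]]=b;cv2.imwrite('both2.png',c)"
```

```text
(no output)
```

View pics/both2.png

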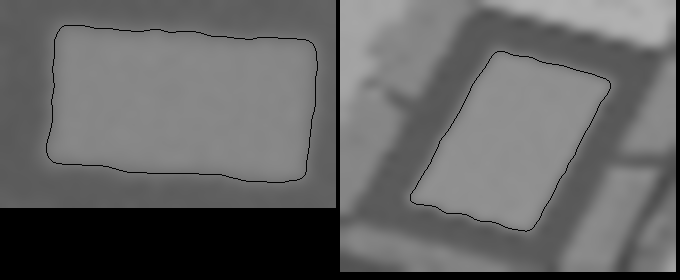

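The contours sit tightly on the pale inner panel in both views: top centroid (300.4,200.4), side centroid (271.0,195.2). The two centres agree within about 4 mm, and the yaw is -4.1° in both. I'll use (0.588, -0.0945) as the centre. First I'll close the fingers and turn the tool to line up with the box.

>>> move_arm([
  [0,[0,0,0],-1],
  [0,[0,0,0],-1],
  [0,[0,0,0],-1],
  [0,[0,0,0],-1],
  [0,[0,0,0],-1],
])

```text
t: 0.92
ee_pos: [0.2947, 0.6073, 0.2417]
eef_rot: [2.329, 2.108, 0.0]
force: [0.4, -0.1, 0.4]
finger_gap: 0.661
```

```bash
sed -i 's/^C0=.*/C0=np.array([.588,-.0945]);yaw=-.072/' st.py
cat > go.py <<'E'
import sys
from workcell import sensors
from st import *
from scipy.spatial.transform import Rotation as Ro
s=sensors.sense();M=Ro.from_rotvec(s['eef_rot']).as_matrix();p=s['ee_pos']
print('t',s['t'],'tcp',p.round(4),'F',s['force'].round(1),'toolx deg',np.degrees(np.arctan2(M[1,0],M[0,0])).round(2),'tilt',M[:,2].round(3))
for k in sys.argv[1:]:
    w=np.r_[world(k),.095];print(k,w.round(4),'delta units',(M.T@(w-p)/.25).round(3))
E
python3 go.py FL FR LE BL BR RE
```

```text
t 0.9167 tcp [0.2947 0.6073 0.2417] F [ 0.4 -0.1  0.4] toolx deg 84.31 tilt [ 0.  0. -1.]
FL [ 0.5241 -0.0498  0.095 ] delta units [-2.524  1.173  0.587]
FR [ 0.5183 -0.1296  0.095 ] delta units [-2.844  1.182  0.587]
LE [0.595  0.0022 0.095 ] delta units [-2.289  1.435  0.587]
BL [ 0.6577 -0.0594  0.095 ] delta units [-2.51   1.709  0.587]
BR [ 0.6519 -0.1392  0.095 ] delta units [-2.83   1.718  0.587]
RE [ 0.581  -0.1912  0.095 ] delta units [-3.065  1.456  0.587]
```

>>> move_arm([
  [0,[-0.14,0.065,0],0],
  [0,[-0.14,0.065,0],0],
  [0,[-0.14,0.065,0],0],
  [0,[-0.14,0.065,0],0],
  [0,[-0.14,0.065,0],0],
])

```text
t: 1.33
ee_pos: [0.358, 0.4231, 0.2418]
eef_rot: [-2.332, -2.104, -0.001]
force: [-0.1, 0.1, 0.0]
finger_gap: 0.279
```

>>> move_arm([
  [0,[-0.14,0.065,0],0],
  [0,[-0.14,0.065,0],0],
  [0,[-0.14,0.065,0],0],
  [0,[-0.14,0.065,0],0],
  [0,[-0.14,0.065,0],0],
])

```text
t: 1.75
ee_pos: [0.4208, 0.2407, 0.242]
eef_rot: [-2.333, -2.104, -0.001]
force: [-0.0, 0.3, 0.1]
finger_gap: 0.003
```

>>> move_arm([
  [0,[-0.14,0.065,0],0],
  [0,[-0.14,0.065,0],0],
  [0,[-0.14,0.065,0],0],
  [0,[-0.14,0.065,0],0],
  [0,[0,0,0],-0.4],
])

```text
t: 2.17
ee_pos: [0.4727, 0.0886, 0.2422]
eef_rot: [2.312, 2.123, -0.0]
force: [-0.5, -0.6, 0.1]
finger_gap: 0.008
```

```bash
python3 go.py FL
```

```text
t 2.1667 tcp [0.4727 0.0886 0.2422] F [-0.5 -0.6  0.1] toolx deg 85.12 tilt [ 0.002 -0.002 -1.   ]
FL [ 0.5241 -0.0498  0.095 ] delta units [-0.533  0.251  0.59 ]
```

>>> move_arm([
  [0,[-0.107,0.05,0.08],0],
  [0,[-0.107,0.05,0.09],0],
  [0,[-0.107,0.05,0.09],0],
  [0,[-0.107,0.05,0.09],0],
  [0,[-0.107,0.05,0.09],0],
])

```text
t: 2.58
ee_pos: [0.5236, -0.0427, 0.131]
eef_rot: [2.302, 2.137, 0.001]
force: [0.8, 0.1, 0.0]
finger_gap: 0.005
```

>>> move_arm([
  [0,[0,0,0.02],0],
  [0,[0,0,0.02],0],
  [0,[0,0,0.02],0],
  [0,[0,0,0.01],0],
  [0,[0,0,0],0],
])

```text
t: 3.0
ee_pos: [0.523, -0.0399, 0.1143]
eef_rot: [-2.3, -2.139, -0.001]
force: [-0.0, -0.3, -0.1]
finger_gap: 0.001
```

```bash
python3 go.py FL FR
python3 - <<'E'
from workcell import read_camera
import cv2
f=read_camera('side')['frame'][150:260,200:330,::-1];cv2.imwrite('pics/s3.png',cv2.resize(f,None,fx=5,fy=5,interpolation=2))
E
```

```text
t 3.0 tcp [ 0.523  -0.0399  0.1143] F [-0.  -0.3 -0.1] toolx deg 85.85 tilt [ 0.     0.001 -1.   ]
FL [ 0.5241 -0.0498  0.095 ] delta units [-0.039  0.007  0.077]
FR [ 0.5183 -0.1296  0.095 ] delta units [-0.359  0.007  0.077]
```

View pics/s3.png

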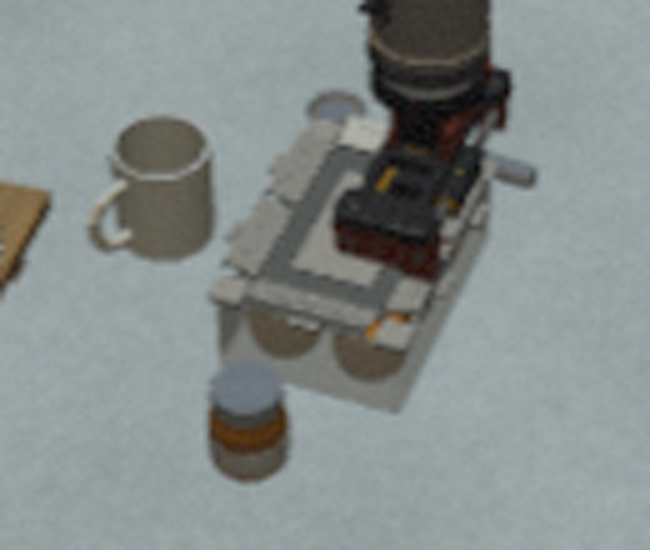

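The picture shows the closed hand over the front-left flap at about (400,230), clear of the jar and mug. Now I'll press.

>>> move_arm([
  [0,[-0.04,0,0.02],0],
  [0,[0,0,0.02],0],
  [0,[0,0,0.015],0],
  [0,[0,0,0.015],0],
  [0,[0,0,0],0],
])

```text
t: 3.47
ee_pos: [0.522, -0.0515, 0.096]
eef_rot: [-2.303, -2.136, 0.001]
force: [0.6, -0.3, 0.4]
finger_gap: 0.008
```

>>> move_arm([
  [0,[0,0,0.007],0],
  [0,[0,0,0.003],0],
  [0,[0,0,0],0],
])

```text
t: 3.72
ee_pos: [0.5224, -0.0514, 0.0952]
eef_rot: [-2.303, -2.136, -0.0]
force: [-4.3, -0.0, 13.3]
finger_gap: 0.004
```

```bash
python3 go.py FL FR
```

```text
t 3.7167 tcp [ 0.5224 -0.0514  0.0952] F [-4.3 -0.  13.3] toolx deg 85.71 tilt [-0.     0.001 -1.   ]
FL [ 0.5241 -0.0498  0.095 ] delta units [0.007 0.006 0.001]
FR [ 0.5183 -0.1296  0.095 ] delta units [-0.313  0.007  0.001]
```

>>> move_arm([
  [0,[0,0,-0.05],0],
  [0,[0,0,-0.05],0],
  [0,[-0.11,0,0],0],
  [0,[-0.11,0,0],0],
  [0,[-0.1,0,0],0],
])

```text
t: 4.13
ee_pos: [0.5166, -0.132, 0.1195]
eef_rot: [2.301, 2.138, 0.001]
force: [-0.1, -0.0, 0.1]
finger_gap: 0.002
```

>>> move_arm([
  [0,[0,0,0.03],0],
  [0,[0,0,0.02],0],
  [0,[0,0,0.02],0],
  [0,[0,0,0.015],0],
  [0,[0,0,0],0],
])

```text
t: 4.55
ee_pos: [0.516, -0.1296, 0.0968]
eef_rot: [-2.299, -2.138, 0.001]
force: [0.2, 0.7, -0.2]
finger_gap: 0.008
```

```bash
python3 go.py FL FR; python3 st.py
```

```text
t 4.55 tcp [ 0.516  -0.1296  0.0968] F [ 0.2  0.7 -0.2] toolx deg 85.83 tilt [-0.002  0.001 -1.   ]
FL [ 0.5241 -0.0498  0.095 ] delta units [0.321 0.009 0.007]
FR [ 0.5183 -0.1296  0.095 ] delta units [0.001 0.009 0.007]
top 1718 pct [[-0.0743, -0.1043], [0.0768, 0.103]] [-1.3  0.1] [164.5 218.9] 0.1767290234565735
   FR 0 z nan slope 9.00
   FL 25 z 0.0755 slope 0.08
   LE 78 z 0.0818 slope -0.23
   BL 71 z 0.0816 slope -0.08
   BR 66 z 0.0826 slope 0.10
   RE 19 z 0.0800 slope 0.37
side 1488 pct [[-0.0742, -0.0959], [0.0799, 0.1094]] [2.8 7.7] [165.1 219.4] 0.392465740442276
   FR 25 z 0.0790 slope -0.14
   FL 48 z 0.0761 slope -0.24
   LE 50 z 0.0814 slope 0.12
   BL 51 z 0.0811 slope 0.36
   BR 41 z 0.0813 slope 0.33
   RE 9 z 0.0836 slope 0.71
FR [ 0.5183 -0.1296]
FL [ 0.5241 -0.0498]
LE [0.595  0.0022]
BL [ 0.6577 -0.0594]
BR [ 0.6519 -0.1392]
RE [ 0.581  -0.1912]
  return _methods._mean(a, axis=axis, dtype=dtype,
  ret = ret.dtype.type(ret / rcount)
```

>>> move_arm([
  [0,[0,0,0.009],0],
  [0,[0,0,0.003],0],
  [0,[0,0,0],0],
])

```text
t: 4.9
ee_pos: [0.5168, -0.1305, 0.0953]
eef_rot: [-2.302, -2.138, -0.002]
force: [-0.0, 1.1, 3.9]
finger_gap: 0.004
```

>>> move_arm([
  [0,[0,0,-0.06],0],
  [0,[0,0,-0.05],0],
  [0,[-0.075,0.095,0],0],
  [0,[-0.075,0.095,0],0],
  [0,[-0.075,0.095,0],0],
])

```text
t: 5.32
ee_pos: [0.5844, -0.1927, 0.1229]
eef_rot: [2.301, 2.138, 0.002]
force: [1.5, 0.4, 0.3]
finger_gap: 0.004
```

>>> move_arm([
  [0,[0,0,0.03],0],
  [0,[0,0,0.02],0],
  [0,[0,0,0.02],0],
  [0,[0,0,0.015],0],
  [0,[0,0,0],0],
])

```text
t: 5.73
ee_pos: [0.582, -0.1916, 0.1002]
eef_rot: [-2.301, -2.136, 0.001]
force: [-0.3, 0.0, 0.1]
finger_gap: 0.005
```

```bash
python3 go.py RE BR; python3 st.py 2>/dev/null
```

```text
t 5.7333 tcp [ 0.582  -0.1916  0.1002] F [-0.3  0.   0.1] toolx deg 85.76 tilt [-0.002  0.001 -1.   ]
RE [ 0.581  -0.1912  0.095 ] delta units [ 0.001 -0.004  0.021]
BR [ 0.6519 -0.1392  0.095 ] delta units [0.23  0.264 0.021]
top 2088 pct [[-0.0773, -0.0737], [0.0757, 0.1025]] [-1.3 13. ] [193.2 165.4] 89.73583221435547
   FR 70 z 0.0764 slope -0.10
   FL 71 z 0.0755 slope -0.03
   LE 78 z 0.0824 slope -0.21
   BL 68 z 0.0822 slope -0.11
   BR 65 z 0.0826 slope -0.03
   RE 0 z nan slope 9.00
side 1702 pct [[-0.0731, -0.0986], [0.0782, 0.1097]] [4.3 6.1] [166.7 218.6] 1.2482216358184814
   FR 40 z 0.0759 slope -0.01
   FL 47 z 0.0755 slope -0.10
   LE 40 z 0.0814 slope 0.16
   BL 51 z 0.0820 slope 0.42
   BR 45 z 0.0805 slope 0.41
   RE 29 z 0.0758 slope -0.04
FR [ 0.5183 -0.1296]
FL [ 0.5241 -0.0498]
LE [0.595  0.0022]
BL [ 0.6577 -0.0594]
BR [ 0.6519 -0.1392]
RE [ 0.581  -0.1912]
```

>>> move_arm([
  [0,[0,0,0.015],0],
  [0,[0,0,0.008],0],
  [0,[0,0,0],0],
])

```text
t: 6.08
ee_pos: [0.5831, -0.1922, 0.0955]
eef_rot: [-2.302, -2.137, -0.0]
force: [0.2, 0.7, 0.6]
finger_gap: 0.004
```

>>> move_arm([
  [0,[0,0,-0.06],0],
  [0,[0,0,-0.05],0],
  [0,[0.077,0.09,0],0],
  [0,[0.077,0.09,0],0],
  [0,[0.077,0.09,0],0],
])

```text
t: 6.5
ee_pos: [0.6559, -0.1399, 0.1241]
eef_rot: [2.303, 2.134, 0.002]
force: [0.0, -0.5, 0.5]
finger_gap: 0.004
```

>>> move_arm([
  [0,[0,0,0.03],0],
  [0,[0,0,0.02],0],
  [0,[0,0,0.02],0],
  [0,[0,0,0.02],0],
  [0,[0,0,0.01],0],
])

```text
t: 6.92
ee_pos: [0.6543, -0.1412, 0.0978]
eef_rot: [2.304, 2.135, -0.0]
force: [-0.3, -0.3, 0.6]
finger_gap: 0.001
```

```bash
python3 go.py BR BL; python3 st.py 2>/dev/null
```

```text
t 6.9167 tcp [ 0.6543 -0.1412  0.0978] F [-0.3 -0.3  0.6] toolx deg 85.62 tilt [ 0. -0. -1.]
BR [ 0.6519 -0.1392  0.095 ] delta units [ 0.007 -0.01   0.011]
BL [ 0.6577 -0.0594  0.095 ] delta units [ 0.327 -0.011  0.011]
top 1125 pct [[-0.0765, 0.0084], [0.0717, 0.1037]] [ 1.1 62.9] [ 99.7 161.6] 80.02945709228516
   FR 0 z nan slope 9.00
   FL 55 z 0.0761 slope 0.10
   LE 76 z 0.0821 slope -0.11
   BL 30 z 0.0825 slope -0.36
   BR 0 z nan slope 9.00
   RE 0 z nan slope 9.00
side 1677 pct [[-0.073, -0.0991], [0.0784, 0.1102]] [3.3 4.3] [163.2 221.9] 0.000474223168566823
   FR 40 z 0.0755 slope -0.12
   FL 44 z 0.0758 slope -0.16
   LE 51 z 0.0811 slope -0.02
   BL 46 z 0.0814 slope 0.33
   BR 43 z 0.0772 slope 0.25
   RE 34 z 0.0757 slope -0.16
FR [ 0.5183 -0.1296]
FL [ 0.5241 -0.0498]
LE [0.595  0.0022]
BL [ 0.6577 -0.0594]
BR [ 0.6519 -0.1392]
RE [ 0.581  -0.1912]
```

>>> move_arm([
  [0,[0,0,0.009],0],
  [0,[0,0,0.003],0],
  [0,[0,0,0],0],
])

```text
t: 7.27
ee_pos: [0.6542, -0.1411, 0.0954]
eef_rot: [-2.304, -2.136, 0.001]
force: [-1.3, 0.2, 4.2]
finger_gap: 0.006
```

>>> move_arm([
  [0,[0,0,-0.06],0],
  [0,[0,0,-0.05],0],
  [0,[0.11,-0.005,0],0],
  [0,[0.11,0,0],0],
  [0,[0.11,0,0],0],
])

```text
t: 7.68
ee_pos: [0.6601, -0.0577, 0.1235]
eef_rot: [2.304, 2.134, 0.002]
force: [0.3, 1.5, -0.3]
finger_gap: 0.002
```

>>> move_arm([
  [0,[0,0,0.03],0],
  [0,[0,0,0.02],0],
  [0,[0,0,0.02],0],
  [0,[0,0,0.02],0],
  [0,[0,0,0.01],0],
])

```text
t: 8.1
ee_pos: [0.6598, -0.0593, 0.0972]
eef_rot: [2.304, 2.134, -0.0]
force: [0.5, 0.1, -0.7]
finger_gap: 0.006
```

>>> move_arm([
  [0,[0,0,0.009],0],
  [0,[0,0,0.003],0],
  [0,[0,0,0],0],
])

```text
t: 8.35
ee_pos: [0.6595, -0.0594, 0.0953]
eef_rot: [2.305, 2.135, -0.001]
force: [-2.8, -0.4, 8.1]
finger_gap: 0.001
```

```bash
python3 go.py BL LE; python3 st.py 2>/dev/null
```

```text
t 8.35 tcp [ 0.6595 -0.0594  0.0953] F [-2.8 -0.4  8.1] toolx deg 85.61 tilt [-0.    -0.001 -1.   ]
BL [ 0.6577 -0.0594  0.095 ] delta units [-0.001 -0.007  0.001]
LE [0.595  0.0022 0.095 ] delta units [ 0.226 -0.276  0.001]
top 1092 pct [[-0.0772, -0.1074], [0.07, -0.0202]] [ -5.9 -66.4] [ 93.2 158.2] 87.71438598632812
   FR 71 z 0.0768 slope 0.14
   FL 0 z nan slope 9.00
   LE 0 z nan slope 9.00
   BL 0 z nan slope 9.00
   BR 5 z 0.0767 slope 9.00
   RE 85 z 0.0768 slope -0.06
side 1652 pct [[-0.0731, -0.0989], [0.0759, 0.1103]] [0.6 6.8] [221.5 162.6] 89.90260314941406
   FR 42 z 0.0756 slope -0.23
   FL 44 z 0.0753 slope -0.23
   LE 48 z 0.0815 slope -0.09
   BL 38 z 0.0779 slope 0.06
   BR 39 z 0.0751 slope 0.03
   RE 34 z 0.0750 slope -0.13
FR [ 0.5183 -0.1296]
FL [ 0.5241 -0.0498]
LE [0.595  0.0022]
BL [ 0.6577 -0.0594]
BR [ 0.6519 -0.1392]
RE [ 0.581  -0.1912]
```

Now the last one, the left end.

>>> move_arm([
  [0,[0,0,-0.06],0],
  [0,[0,0,-0.05],0],
  [0,[0.076,-0.092,0],0],
  [0,[0.076,-0.092,0],0],
  [0,[0.076,-0.092,0],0],
])

```text
t: 8.87
ee_pos: [0.5947, 0.0037, 0.1224]
eef_rot: [2.305, 2.134, 0.001]
force: [0.2, 0.7, 0.1]
finger_gap: 0.003
```

>>> move_arm([
  [0,[0,0,0.03],0],
  [0,[0,0,0.02],0],
  [0,[0,0,0.02],0],
  [0,[0,0,0.02],0],
  [0,[0,0,0.01],0],
])

```text
t: 9.28
ee_pos: [0.596, 0.0032, 0.0964]
eef_rot: [2.304, 2.135, -0.0]
force: [0.4, -0.2, 0.4]
finger_gap: 0.003
```

>>> move_arm([
  [0,[0,0,0.009],0],
  [0,[0,0,0.003],0],
  [0,[0,0,0],0],
])

```text
t: 9.53
ee_pos: [0.5961, 0.003, 0.0952]
eef_rot: [2.304, 2.134, 0.001]
force: [-4.2, 0.5, 13.0]
finger_gap: 0.001
```

>>> move_arm([
  [0,[0,0,-0.1],0],
  [0,[0,0,-0.12],0],
  [0,[0,0,-0.12],0],
  [0,[0,0,-0.12],0],
  [0,[0,0,-0.12],0],
])

```text
t: 9.95
ee_pos: [0.5954, 0.0028, 0.2401]
eef_rot: [2.305, 2.134, -0.001]
force: [0.6, 0.8, -0.0]
finger_gap: 0.007
```

>>> move_arm([
  [0,[0.15,-0.05,0],0],
  [0,[0.15,-0.05,0],0],
  [0,[0.15,-0.05,0],0],
  [0,[0.15,-0.05,0],0],
  [0,[0.15,-0.05,0],0],
])

```text
t: 10.37
ee_pos: [0.547, 0.1964, 0.2389]
eef_rot: [2.305, 2.134, 0.0]
force: [1.1, 0.3, -1.0]
finger_gap: 0.008
```

>>> move_arm([
  [0,[0.15,-0.05,0],0],
  [0,[0.15,-0.05,0],0],
  [0,[0,0,0],0],
  [0,[0,0,0],0],
  [0,[0,0,0],0],
])

```text
t: 10.78
ee_pos: [0.5283, 0.2712, 0.2386]
eef_rot: [2.304, 2.135, -0.001]
force: [-0.5, -0.4, 0.2]
finger_gap: 0.006
```

```bash
python3 go.py; python3 st.py 2>/dev/null
python3 - <<'E'
from workcell import read_camera
import cv2,numpy as np
a=read_camera('side')['frame'][150:260,200:330,::-1];b=read_camera('top')['frame'][130:240,230:370,::-1]
cv2.imwrite('pics/end.png',np.vstack([cv2.resize(x,(420,300),interpolation=2) for x in(a,b)]))
E
```

```text
t 10.7833 tcp [0.5283 0.2712 0.2386] F [-0.5 -0.4  0.2] toolx deg 85.64 tilt [ 0.    -0.001 -1.   ]
top 2765 pct [[-0.077, -0.1055], [0.0721, 0.1]] [-2.3 -2.6] [219.9 163. ] 89.66967010498047
   FR 71 z 0.0760 slope 0.09
   FL 71 z 0.0758 slope 0.11
   LE 69 z 0.0764 slope -0.00
   BL 60 z 0.0769 slope -0.04
   BR 65 z 0.0759 slope -0.11
   RE 82 z 0.0765 slope 0.11
side 881 pct [[-0.074, -0.1008], [0.0442, 0.107]] [-35.8  -5.4] [118.8 234.8] 17.596860885620117
   FR 40 z 0.0751 slope -0.14
   FL 43 z 0.0747 slope 0.08
   LE 12 z 0.0753 slope -0.09
   BL 0 z nan slope 9.00
   BR 0 z nan slope 9.00
   RE 30 z 0.0759 slope -0.24
FR [ 0.5183 -0.1296]
FL [ 0.5241 -0.0498]
LE [0.595  0.0022]
BL [ 0.6577 -0.0594]
BR [ 0.6519 -0.1392]
RE [ 0.581  -0.1912]
```

View pics/end.png

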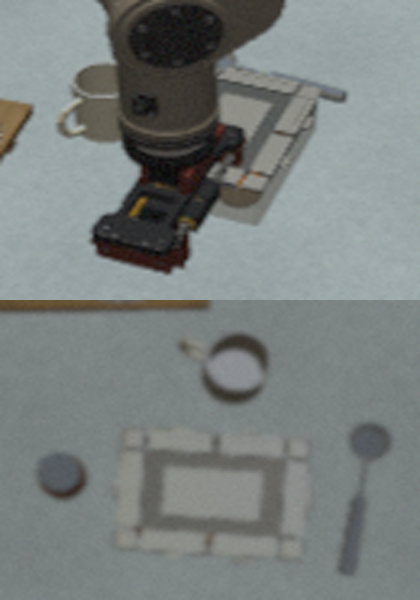

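The top view shows the lid at about (212,495) with all six flaps level, and the jar, mug and spoon in place. The hand is clear, high up and to one side. I'll hand in the job.

```bash
python3 -c "
from workcell import order;print(order.finish_job())"
```

```text
the job is handed in; nothing more can be done
None
```

I pressed all six rim flaps shut with the closed fingertips, then lifted the hand clear and handed the job in at about 11 s. No verdict is reported, so the result rests on my own checks below.

- **Flaps:** in the top view all six now read 75.8–76.9 mm, down from about 82 mm when open. The slopes across them came out near zero, but these are noisy. The largest press force I read was about 13 N.
- **Side view:** four flaps read 74.7–75.9 mm. The retracted arm hid the two back flaps in the last picture. The side camera had read back-right at 75.1 mm earlier, but back-left only at 77.9 mm with the finger still on it. So back-left is confirmed only by the final top view (76.9 mm) and the 8 N press against its stop.
- **Box and bystanders:** by the depth-map outline the box stayed within a few millimetres of its start. The jar, mug and spoon look unmoved by eye; I did not measure the bystanders again. The hand did not work near the small box, bowl, syrup or caddy, and passed above the syrup on the way in. I did not look at those four again.
- **Disagreement:** before the presses, the two cameras disagreed by about 4 mm on the box centre. I used the mean of the two, and every flap closed.

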